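Dry-fit a stacked ceramic totem on the banding wheel

TASK

Dry-fit the little ceramic totem on the banding wheel. First clear the wooden paddle off the terracotta disc and lay it flat in the empty wide compartment of the plywood tool tray, either way round; then set the white disc centred on the terracotta disc and after that the blue disc centred on the white one, right way up and all in line over the middle of the wheel. The pieces are glazed and chip, so set them down gently rather than dropping or banging them, and leave the green disc and everything else where it is.

Things in the scene. Friction and masses are not known exactly. Their poses are not given: they have to be found in the camera images.
- wheel: banding wheel (low potter's turntable, does not turn): dark cast foot under a round aluminium plate 180 mm across, top of the plate 60 mm above the table. Fixed. Origin: centre of the underside of its foot, z up
- base_disc: terracotta-coloured base disc, 110 mm across, 22 mm thick, about 0.4 kg, loose, already lying about centred on the wheel. Origin: centre of its underside, z up
- paddle: potter's wooden paddle lying across the base disc at the start, 190 mm long, flat underside. Origin: middle of its length and width, on the underside; x points to the blade end. Handle (darker wood): x from -95 to +10 mm, 22 mm wide, 18 mm thick; blade (paler): x from +10 to +95 mm, 56 mm wide, 10 mm thick. Centre of mass at about x = +8 mm; about 0.08 kg
- white_disc: white glazed disc, 68 mm across, 24 mm thick, about 0.17 kg, standing flat on the table. Origin: centre of its underside, z up
- blue_disc: blue glazed disc, 60 mm across, 18 mm thick, about 0.10 kg, flat on the table. Origin: centre of its underside, z up
- green_disc: green glazed disc, 64 mm across, 20 mm thick, flat on the table; not part of this totem. Origin: centre of its underside
- tray: plywood tool tray, fixed, 230 mm (its x) by 145 mm (its y), 20 mm high with 5 mm walls and a 5 mm floor; two long compartments along its x, each 220 mm long inside: a wide empty one 80 mm wide on its +y side and a narrow one 50 mm wide on its -y side that holds the brush. Origin: centre of its underside
- tray_slot (a point): centre of the floor of the tray's wide empty compartment, 5 mm above the table; axes as the tray's
- brush: blue-handled brush, 170 mm long, lying in the narrow compartment. Origin: on its underside, 80 mm from the bristle end; leave alone
- jar_orange: glaze jar with an orange label and white cap, 64 mm across, 85 mm high, on the table. Origin: centre of its underside; leave alone
- jar_purple: glaze jar with a purple label and white cap, 64 mm across, 85 mm high, on the table. Origin: centre of its underside; leave alone
- mug: blue mug, 72 mm across plus handle, 75 mm high, on the table. Origin: centre of its underside; leave alone
- elephant: lilac glazed elephant figurine, about 140 mm long and 100 mm high, on the table's far side. Origin: table height, under the middle of its body; leave alone

How it is judged:
On the way, in this order (a step that is already met when the one before it is completed fails the run):
1. the paddle lies flat in the tray's wide compartment, let go (x of paddle in the frame of tray_slot between -0.03 and 0.03 m and y of paddle in the frame of tray_slot between -0.03 and 0.03 m and z of paddle in the frame of tray_slot between -0.004 and 0.005 m and angle between paddle's own z axis and vertical below 0.06 rad and angle between the x axis of paddle and the x axis of tray, either way round below 0.35 rad and contact force between paddle and the fingers below 0.05 N), for 0.2 s.
2. the white disc lies flat and centred on the terracotta disc, let go (horizontal distance between white_disc and base_disc below 0.008 m and z of white_disc in the frame of base_disc between 0.019 and 0.025 m and angle between white_disc's own z axis and vertical below 0.06 rad and contact force between white_disc and the fingers below 0.05 N), for 0.2 s.
3. the blue disc lies flat and centred on the white disc, let go (horizontal distance between blue_disc and white_disc below 0.008 m and z of blue_disc in the frame of white_disc between 0.021 and 0.027 m and angle between blue_disc's own z axis and vertical below 0.06 rad and contact force between blue_disc and the fingers below 0.05 N), for 0.2 s.
At the end, for the whole second after the job is handed in: Paddle flat in the wide compartment (middle within 30 mm of its centre each way, 0.35 rad). Terracotta disc within 15 mm of the wheel's centre; white flat on it, blue flat on white, right way up, each within 8 mm of the centre below. All at rest; other things within 30 mm of their start (x of paddle in the frame of tray_slot between -0.03 and 0.03 m and y of paddle in the frame of tray_slot between -0.03 and 0.03 m and z of paddle in the frame of tray_slot between -0.004 and 0.005 m and angle between each of paddle, base_disc, white_disc, blue_disc's own z axis and vertical below 0.06 rad and angle between the x axis of paddle and the x axis of tray, either way round below 0.35 rad and horizontal distance between base_disc and wheel below 0.015 m and height (world z) of base_disc between 0.056 and 0.064 m and horizontal distance between white_disc and base_disc below 0.008 m and z of white_disc in the frame of base_disc between 0.019 and 0.025 m and horizontal distance between blue_disc and white_disc below 0.008 m and z of blue_disc in the frame of white_disc between 0.021 and 0.027 m and distance of each of green_disc, brush, jar_orange, jar_purple, mug, elephant from where it was at the start of the episode below 0.03 m and linear speed of each of paddle, base_disc, white_disc, blue_disc below 0.01 m/s); the robot touches nothing.
It fails at once if the white disc is dropped: it moves faster than 0.5 m/s out of the fingers (a fall of over 13 mm) (linear speed of white_disc above 0.5 m/s and contact force between white_disc and the fingers below 0.05 N).
It fails at once if the white disc is banged or pressed with over 60 N against another disc, the wheel or the table (contact force between white_disc and base_disc above 60 N or contact force between white_disc and wheel above 60 N or contact force between white_disc and table above 60 N).
It fails at once if the blue disc is dropped: it moves faster than 0.5 m/s out of the fingers (a fall of over 13 mm) (linear speed of blue_disc above 0.5 m/s and contact force between blue_disc and the fingers below 0.05 N).
It fails at once if the blue disc is banged or pressed with over 60 N against another disc, the wheel or the table (contact force between blue_disc and white_disc above 60 N or contact force between blue_disc and base_disc above 60 N or contact force between blue_disc and wheel above 60 N or contact force between blue_disc and table above 60 N).
It fails at once if the green disc, brush, a jar, the mug or the elephant is moved by more than 30 mm (distance of any of green_disc, brush, jar_orange, jar_purple, mug, elephant from where it was at the start of the episode above 0.03 m).
It also fails if it takes over 72 s, if anything falls off the work surface, if the arm or the gripper's body presses on something with over 40 N, if the wrist force passes 120 N, or if a joint passes its speed limit or range.

ROBOT

A 6-joint arm with a two-finger parallel gripper is mounted at the origin on the work surface. World frame = base frame: x ahead of the robot, y to its left, z up, the work surface at z = 0. Lengths are in m, angles in rad, forces in N, time in s.
With the tool pointing down it reaches from about 0.35 to 0.85 m from the base axis. Payload 8.1 kg.
Tool frame: the origin (TCP) lies midway between the tips of the shut fingers; the grasp point (between the pads) lies 19 mm behind it; z points along the fingers, x is the direction in which the jaws open and shut, and the axes are right-handed (so a half turn about z gives the same grasp; the last joint's range is limited). The gripper opens to 93 mm and grips with 3 to 60 N. Pads are 15 mm wide; open, the fingers measure 128 mm over their backs; the gripper's body (75 mm by 188 mm) begins 65 mm behind the grasp point.
Start: joints at [1.067, 0.13, 1.488, -0, 1.523, -0.085], TCP at [0.244, 0.548, 0.219] pointing down, gripper open.
Joint ranges: [-2.96, 2.96], [-0.89, 2.26], [0.02, 2.5], [-1.34, 4.48], [0, 2.73], [-2.66, 2.66]. Speed limits (rad/s): [2.39, 2.39, 2.79, 3.14, 3.14, 3.14].

INTERFACE

Orientations are given as a unit quaternion [x, y, z, w].
In Python, from station import state, camera, manip gives the robot as it stands.
- The arm moves only by the tool play_rows, never from a script. Its argument "increments" is a list of rows, each a list of 3 entries, a list of its own where there are three numbers: the shift along the world's x, y, z in m, then the turn, a rotation vector about the world's x, y, z in rad, then the opening, from -1 (shut) to 1 (fully open), so that 0 is half open. In form: [[[tx, ty, tz], [rx, ry, rz], grip], ...]. A call has 1 to 20 rows; each row is the pose to reach, as a shift and turn from the pose commanded when the call began; what a row does not reach only later rows make up. A row lasts 1/12 s, in which the tool goes at most 41.7 mm and 7.16 degrees, less where a joint would pass 70% of its speed; a pose out of reach is approached as far as the arm can. A call with a gripper value outside its range is refused whole. The fingers move at their own pace and stop on an object; "force" is the grip in N (left out, the last holds). Time passes only in rows, so rows that repeat a pose let the fingers close. It gives the time, the measured TCP pose, the force and the opening at its end, in the units of the state.
- state(): the state, without advancing time (a new reading comes with each control period).
- camera(name): name is "scene" or "top"; returns a dict with "color" (384x512x3 uint8, red, green, blue), "fx", "fy", "cx", "cy" (pixels), "R" (3x3) and "t" (3): a world point X has camera coordinates R X + t. Camera axes: x right, y down, z forward; pixel columns grow to the right and rows downward; lengths in m; the calibration is good to about 2 mm. A picture is of the moment at which its call begins. There is no depth.
- manip.sign_off(): hands the job in, once; it reports no verdict.
The state is a dict: "t": time; "joint_positions": joint angles; "dq": joint speeds; "tau": joint torques, N m; "tcp_pos": TCP position; "tcp_rot": TCP orientation; "ft_force": force on the tool from outside, world axes, zero at the start; "torque": the same for the moment, N m; "gripper_width": finger opening in m.
Only numpy, scipy, OpenCV 4.12 (cv2) and the standard library are available. Lean on these libraries where they do the work, as an engineer would, in place of code of your own. Each camera call takes 0.05 s, during which the arm holds its last target. There are 200 camera calls.

## Working session

There is one attempt and no reset: what is moved stays moved. The work goes in short steps, Python scripts to look and compute and a tool call to move; the robot and the scene stay as the last step left them, time stands still between calls to the robot, and variables do not carry over. Pictures are saved under pics/ and viewed, about 8 in all and at most 12, crops included, and the job is handed in when it is done.

Besides the shell and the picture viewer there is one more tool, called after "Call:" as name(argument=value, ...) on one line, values as JSON. play_rows: Moves the arm, as the interface text tells. Its arguments: {"type":"object","properties":{"increments":{"type":"array","items":{"type":"array"}},"force":{"type":"number"}},"required":["increments"]}

```bash
mkdir -p pics
cat > h.py <<'E'
import numpy as np, cv2
from station import state, camera, manip
def ray(c,u,v,z):
    d=c["R"].T@np.array([(u-c["cx"])/c["fx"],(v-c["cy"])/c["fy"],1.]); o=-c["R"].T@c["t"]
    return o+d*(z-o[2])/d[2]
def proj(c,X):
    p=c["R"]@np.array(X)+c["t"]; return np.array([c["fx"]*p[0]/p[2]+c["cx"],c["fy"]*p[1]/p[2]+c["cy"]])
def tri(c1,p1,c2,p2):
    A=[];b=[]
    for c,p in((c1,p1),(c2,p2)):
        o=-np.array(c["R"]).T@c["t"]; d=ray(c,*p,0)-o; d/=np.linalg.norm(d); P=np.eye(3)-np.outer(d,d); A.append(P);b.append(P@o)
    return np.linalg.lstsq(np.vstack(A),np.hstack(b),rcond=None)[0]
def save(n,im,s=1): cv2.imwrite("pics/"+n,cv2.resize(im[:,:,::-1],None,fx=s,fy=s))
E
python3 - <<'E'
from h import *
import pickle
s,t=camera("scene"),camera("top")
pickle.dump((s,t),open("c0.pkl","wb"))
for c in(s,t): print(c["fx"],-c["R"].T@c["t"],c["R"][2])
save("s0.png",s["color"],1.5);save("t0.png",t["color"],1.5)
print(state())
E
```

```text
388.5227654595614 [1.04006677 0.52397217 0.85507038] [-0.4407514  -0.4880715  -0.75334216]
408.47036644428783 [0.42117844 0.01140707 1.35400291] [ 0.14214843  0.00625825 -0.98982557]
{'t': 0.1, 'joint_positions': array([ 1.06660773e+00,  1.31087871e-01,  1.48915466e+00, -4.19486701e-05,
        1.52303659e+00, -8.53974622e-02]), 'dq': array([-0.00085798, -0.00274092, -0.00225675,  0.00056501, -0.00143365,
       -0.0009178 ]), 'tau': array([ 9.20673920e-04, -5.61341822e+01, -4.93096232e+01,  7.70387566e-02,
        2.90335331e-02, -8.67855965e-05]), 'tcp_pos': array([0.2437332 , 0.54769288, 0.21769967]), 'tcp_rot': array([ 8.38645780e-01,  5.44676549e-01, -7.33902383e-04,  4.15776529e-04]), 'ft_force': array([ 0.72387689, -0.59412225, -0.00458363]), 'torque': array([-0.02392222,  0.0017439 , -0.01934613]), 'gripper_width': 0.09306054311304375}
```

View pics/s0.png

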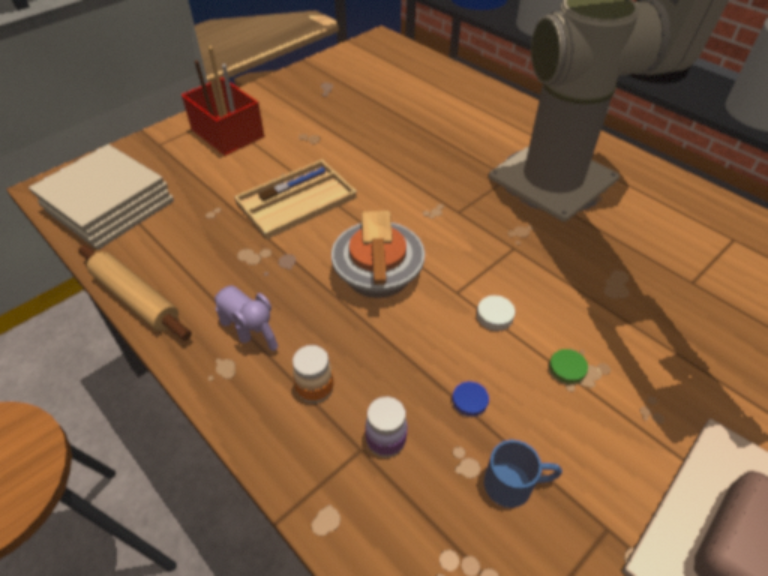

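View pics/t0.png

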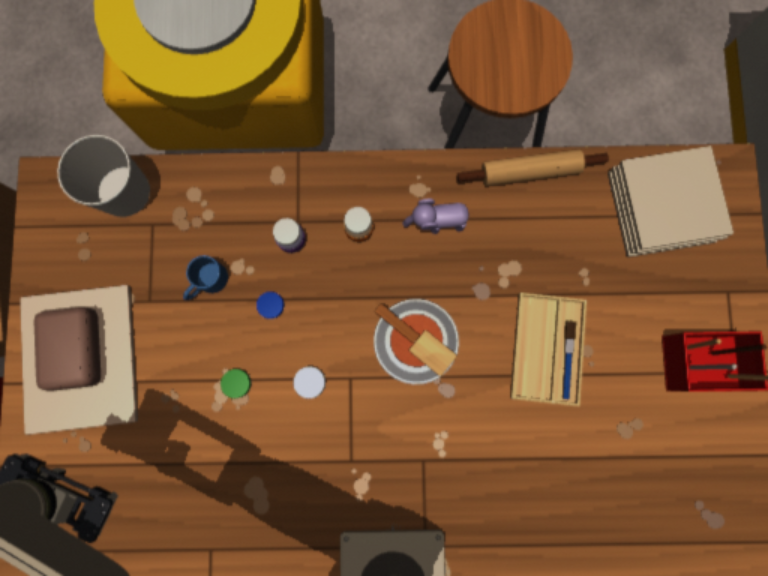

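Scene picture: the paddle lies across the terracotta disc on the wheel (about 378,250), the tray is at (295,197), white at (496,312), blue at (470,398), and green at (569,366). Top picture: wheel (416,341), tray (549,349), white (309,382), blue (270,305), green (235,383); image right is −y.

```bash
cat > m1.py <<'E'
from h import *
import pickle
s,t=pickle.load(open("c0.pkl","rb"))
def cen(c,lo,hi,box):
    x0,y0,x1,y1=[int(v/1.5) for v in box]
    m=cv2.inRange(cv2.cvtColor(c["color"],cv2.COLOR_RGB2HSV),lo,hi); z=m*0; z[y0:y1,x0:x1]=m[y0:y1,x0:x1]
    n,l,st,ce=cv2.connectedComponentsWithStats(z); i=1+st[1:,4].argmax(); return ce[i],st[i]
col={"white":((0,0,150),(179,60,255),(280,355,340,410),(470,290,522,335),.024),
"blue":((110,150,60),(130,255,255),(250,285,292,325),(445,375,495,420),.018),
"green":((45,100,40),(75,255,255),(215,365,255,402),(540,340,595,390),.02)}
for k,(lo,hi,bt,bs,h) in col.items():
    a,sa=cen(t,lo,hi,bt); b,sb=cen(s,lo,hi,bs)
    print(k,a.round(1),sa,b.round(1),sb,"tri",tri(t,a,s,b).round(4),"top",ray(t,*a,h).round(4),"scene",ray(s,*b,h).round(4))
# crops
T=cv2.resize(t["color"][185:280,240:400],(800,475),interpolation=cv2.INTER_CUBIC) # x5
S=cv2.resize(s["color"][100:200,150:290],(784,560),interpolation=cv2.INTER_CUBIC) # x5.6
save("t1.png",T);save("s1.png",S)
E
python3 m1.py
```

```text
white [205.5 254.7] [196 245  20  21 340] [330.5 206.4] [319 197  24  19 357] tri [0.4199 0.1716 0.0174] top [0.4195 0.1714 0.024 ] scene [0.4252 0.1738 0.024 ]
blue [179.8 202.9] [172 195  17  17 227] [313.5 264.8] [303 256  22  19 319] tri [0.5907 0.2586 0.01  ] top [0.5897 0.2572 0.018 ] scene [0.595 0.261 0.018]
green [156.6 255.1] [147 246  20  19 295] [379.  243.2] [367 234  25  20 377] tri [0.4202 0.3324 0.0113] top [0.4203 0.3303 0.02  ] scene [0.4266 0.3344 0.02  ]
```

View pics/t1.png

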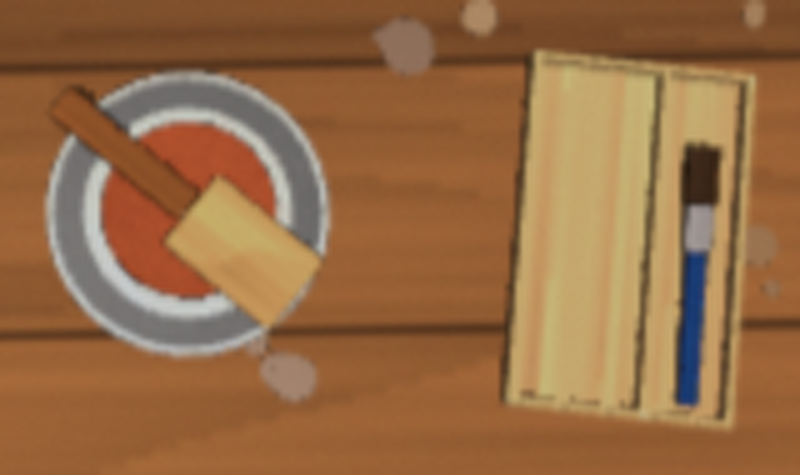

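View pics/s1.png

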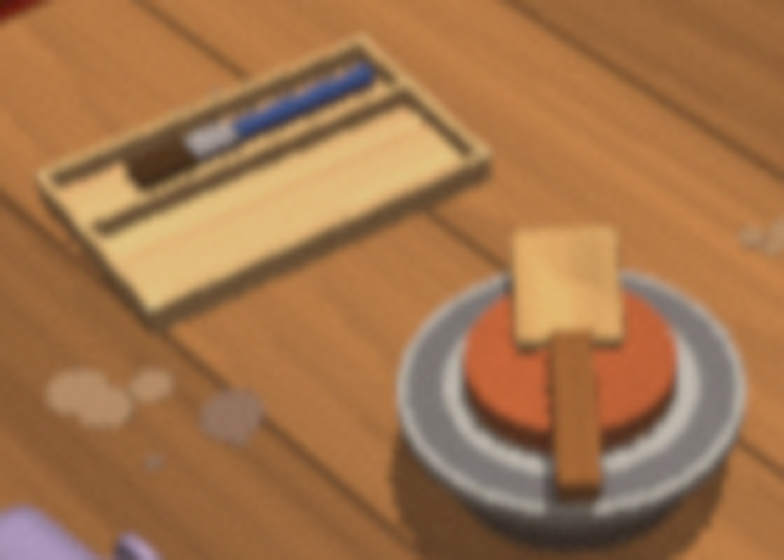

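Crops: all paddle and tray corners are readable in both views, for example blade end (322,260)/(268,326) in top and (513,232)/(617,228) in scene. I'll triangulate these.

```bash
cat > m2.py <<'E'
from h import *
import pickle
s,t=pickle.load(open("c0.pkl","rb"))
T=lambda x,y:(240+(x+.5)/5-.5,185+(y+.5)/5-.5); S=lambda x,y:(150+(x+.5)/5.6-.5,100+(y+.5)/5.6-.5)
for n,a,b,z in [("bladeL",(322,260),(513,232),.092),("bladeR",(268,326),(617,228),.092),("bladeinL",(218,174),(516,338),.092),("bladeinR",(165,240),(622,338),.092),
 ("handend",(62,96),(577,488),.1),("wheel",(188,213),(571,391),.06),("base",(189,210),(571,366),.082),
 ("tr++",(533,50),(152,318),.02),("tr+-",(757,74),(40,178),.02),("tr--",(732,430),(362,36),.02),("tr-+",(503,405),(490,155),.02)]:
    print(n,"tri",tri(t,T(*a),s,S(*b)).round(4),"top",ray(t,*T(*a),z).round(4),"scene",ray(s,*S(*b),z).round(4))
E
python3 m2.py
```

```text
bladeL tri [ 0.4703 -0.1403  0.0884] top [ 0.4701 -0.1398  0.092 ] scene [ 0.4731 -0.1373  0.092 ]
bladeR tri [ 0.4297 -0.1049  0.0893] top [ 0.4304 -0.1054  0.092 ] scene [ 0.4311 -0.1018  0.092 ]
bladeinL tri [ 0.5244 -0.0776  0.0904] top [ 0.524  -0.0772  0.092 ] scene [ 0.5256 -0.0766  0.092 ]
bladeinR tri [ 0.4838 -0.0436  0.0874] top [ 0.4838 -0.0436  0.092 ] scene [ 0.4869 -0.0399  0.092 ]
handend tri [0.5736 0.0189 0.0929] top [0.5731 0.0185 0.1   ] scene [0.5776 0.024  0.1   ]
wheel tri [ 0.5029 -0.0606  0.05  ] top [ 0.5022 -0.0599  0.06  ] scene [ 0.5097 -0.0535  0.06  ]
base tri [ 0.5035 -0.0601  0.069 ] top [ 0.5027 -0.0594  0.082 ] scene [ 0.5123 -0.0504  0.082 ]
tr++ tri [ 0.6094 -0.2934  0.0112] top [ 0.6085 -0.2917  0.02  ] scene [ 0.6137 -0.2846  0.02  ]
tr+- tri [ 0.5892 -0.4383  0.0138] top [ 0.5902 -0.4378  0.02  ] scene [ 0.5912 -0.4289  0.02  ]
tr-- tri [ 0.3606 -0.4089  0.0159] top [ 0.3605 -0.4073  0.02  ] scene [ 0.3641 -0.4046  0.02  ]
tr-+ tri [ 0.3792 -0.2634  0.0158] top [ 0.3784 -0.2615  0.02  ] scene [ 0.3833 -0.2606  0.02  ]
```

Call:
play_rows(increments=[[[0.274,-0.592,-0.069],[0,0,-1.868],0.2],[[0.274,-0.592,-0.069],[0,0,-1.868],0.2],[[0.274,-0.592,-0.069],[0,0,-1.868],0.2],[[0.274,-0.592,-0.069],[0,0,-1.868],0.2],[[0.274,-0.592,-0.069],[0,0,-1.868],0.2],[[0.274,-0.592,-0.069],[0,0,-1.868],0.2],[[0.274,-0.592,-0.069],[0,0,-1.868],0.2],[[0.274,-0.592,-0.069],[0,0,-1.868],0.2],[[0.274,-0.592,-0.069],[0,0,-1.868],0.2],[[0.274,-0.592,-0.069],[0,0,-1.868],0.2],[[0.274,-0.592,-0.069],[0,0,-1.868],0.2],[[0.274,-0.592,-0.069],[0,0,-1.868],0.2],[[0.274,-0.592,-0.069],[0,0,-1.868],0.2],[[0.274,-0.592,-0.069],[0,0,-1.868],0.2],[[0.274,-0.592,-0.069],[0,0,-1.868],0.2],[[0.274,-0.592,-0.069],[0,0,-1.868],0.2],[[0.274,-0.592,-0.069],[0,0,-1.868],0.2],[[0.274,-0.592,-0.069],[0,0,-1.868],0.2],[[0.274,-0.592,-0.069],[0,0,-1.868],0.2],[[0.274,-0.592,-0.069],[0,0,-1.868],0.2]], force=15)

```text
t: 1.77
tcp_pos: [0.5175, -0.0428, 0.1495]
tcp_rot: [0.937, -0.35, -0.0, -0.0]
ft_force: [-0.5, 0.7, -0.4]
gripper_width: 0.0557
```

Call:
play_rows(increments=[[[0,0,-0.025],[0,0,0],0.2],[[0,0,-0.045],[0,0,0],0.2],[[0,0,-0.056],[0,0,0],0.2],[[0,0,-0.061],[0,0,0],0.2],[[0,0,-0.061],[0,0,0],0.2],[[0,0,-0.061],[0,0,0],-0.8],[[0,0,-0.061],[0,0,0],-0.8],[[0,0,-0.061],[0,0,0],-0.8],[[0,0,-0.061],[0,0,0],-0.8],[[0,0,-0.061],[0,0,0],-0.8],[[0,0,-0.061],[0,0,0],-0.8],[[0,0,-0.061],[0,0,0],-0.8]])

```text
t: 2.77
tcp_pos: [0.5182, -0.0439, 0.0891]
tcp_rot: [0.937, -0.35, 0.0, -0.0]
ft_force: [-0.7, 1.2, 3.8]
gripper_width: 0.0221
```

Call:
play_rows(increments=[[[0,0,0.02],[0,0,0],-0.8],[[0,0,0.05],[0,0,0],-0.8],[[-0.002,-0.03,0.06],[0,0,-0.1],-0.8],[[-0.005,-0.06,0.06],[0,0,-0.2],-0.8],[[-0.008,-0.1,0.06],[0,0,-0.32],-0.8],[[-0.01,-0.14,0.06],[0,0,-0.44],-0.8],[[-0.013,-0.18,0.06],[0,0,-0.56],-0.8],[[-0.016,-0.22,0.05],[0,0,-0.68],-0.8],[[-0.019,-0.25,0.03],[0,0,-0.79],-0.8],[[-0.021,-0.27,0.0],[0,0,-0.88],-0.8],[[-0.021,-0.2785,-0.02],[0,0,-0.96],-0.8],[[-0.021,-0.2785,-0.03],[0,0,-0.988],-0.8],[[-0.021,-0.2785,-0.03],[0,0,-0.988],-0.8],[[-0.021,-0.2785,-0.03],[0,0,-0.988],-0.8]])

```text
t: 3.93
tcp_pos: [0.4962, -0.3219, 0.0578]
tcp_rot: [-0.659, 0.752, 0.001, -0.0]
ft_force: [0.2, -0.1, -0.2]
gripper_width: 0.0217
```

Run:
```python
from h import *
import pickle
s,t=camera("scene"),camera("top")
pickle.dump((s,t),open("c1.pkl","wb"))
T=cv2.resize(t["color"][185:285,240:400],(640,400),interpolation=cv2.INTER_CUBIC)
S=cv2.resize(s["color"][90:200,130:290],(640,440),interpolation=cv2.INTER_CUBIC)
save("ts1.png",np.vstack([T,S])[:,:],.7)
save("ts1.png",np.hstack([cv2.resize(T,(400,250)),cv2.resize(S,(400,275))[:250]]),1) if 0 else save("ts1.png",np.vstack([T,S]),.71)
```

```text
(no output)
```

View pics/ts1.png

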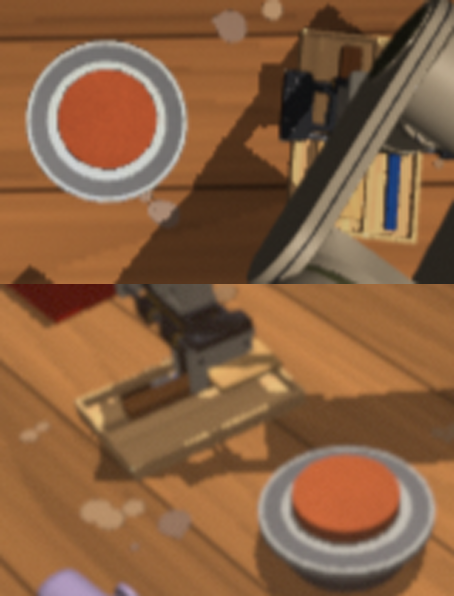

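Combined view: paddle is over the wide compartment and aligned with the tray; the bare terracotta disc is fully visible and undisturbed.

Call:
play_rows(increments=[[[0,0,-0.02],[0,0,0],-0.8],[[0,0,-0.034],[0,0,0],-0.8],[[0,0,-0.04],[0,0,0],-0.8],[[0,0,-0.043],[0,0,0],-0.8],[[0,0,-0.045],[0,0,0],-0.8],[[0,0,-0.046],[0,0,0],-0.8],[[0,0,-0.046],[0,0,0],-0.8]])

```text
t: 4.62
tcp_pos: [0.4973, -0.3225, 0.0131]
tcp_rot: [-0.659, 0.753, -0.0, 0.0]
ft_force: [-0.3, -0.3, -1.1]
gripper_width: 0.0218
```

Now release narrowly (34 mm), then rise.

Call:
play_rows(increments=[[[0,0,0],[0,0,0],-0.3],[[0,0,0],[0,0,0],-0.3],[[0,0,0],[0,0,0],-0.3],[[0,0,0],[0,0,0],-0.3],[[0,0,0.015],[0,0,0],-0.3],[[0,0,0.04],[0,0,0],-0.3],[[0,0,0.08],[0,0,0],0],[[0,0,0.12],[0,0,0],0.8],[[-0.02,0.04,0.15],[0,0,0],0.8],[[-0.03,0.08,0.15],[0,0,0],0.8]])

```text
t: 5.45
tcp_pos: [0.4721, -0.2549, 0.1677]
tcp_rot: [-0.657, 0.753, -0.005, 0.001]
ft_force: [1.3, 1.0, 1.4]
gripper_width: 0.0545
```

Call:
play_rows(increments=[[[-0.03,0.04,0.0],[0,0,0.12],0.95],[[-0.036,0.08,0.0],[0,0,0.24],0.95],[[-0.04,0.12,0.0],[0,0,0.36],0.95],[[-0.04,0.16,0.0],[0,0,0.48],0.95],[[-0.045,0.2,0.0],[0,0,0.6],0.95],[[-0.046,0.24,0.0],[0,0,0.72],0.95],[[-0.046,0.28,0.0],[0,0,0.84],0.95],[[-0.046,0.32,0.0],[0,0,0.95],0.95],[[-0.046,0.36,0.0],[0,0,0.988],0.95],[[-0.046,0.39,-0.02],[0,0,0.988],0.95],[[-0.046,0.414,-0.05],[0,0,0.988],0.95],[[-0.046,0.414,-0.08],[0,0,0.988],0.95],[[-0.046,0.414,-0.08],[0,0,0.988],0.95],[[-0.046,0.414,-0.08],[0,0,0.988],0.95]])

```text
t: 6.62
tcp_pos: [0.422, 0.1619, 0.0802]
tcp_rot: [0.937, -0.35, -0.002, 0.001]
ft_force: [0.5, 0.1, 1.3]
gripper_width: 0.0908
```

```bash
cat > m3.py <<'E'
from h import *
import pickle
s,t=camera("scene"),camera("top"); pickle.dump((s,t),open("c2.pkl","wb"))
s1,t1=pickle.load(open("c1.pkl","rb"))
def disc(c,lo,hi,b):
    m=cv2.inRange(cv2.cvtColor(c["color"],cv2.COLOR_RGB2HSV),lo,hi); z=m*0; z[b[1]:b[3],b[0]:b[2]]=m[b[1]:b[3],b[0]:b[2]]
    k=max(cv2.findContours(z,cv2.RETR_EXTERNAL,cv2.CHAIN_APPROX_NONE)[0],key=cv2.contourArea); return cv2.fitEllipse(cv2.convexHull(k))
lo,hi=(3,150,150),(12,255,255)
a=disc(t1,lo,hi,(255,195,300,250)); b=disc(s1,lo,hi,(230,140,275,185))
print("base",a,b,tri(t1,a[0],s1,b[0]).round(4),ray(t1,*a[0],.082).round(4),ray(s1,*b[0],.082).round(4))
g=cv2.cvtColor(t1["color"],cv2.COLOR_RGB2HSV)
a=disc(t1,(0,0,60),(179,75,255),(245,190,310,262)); print("wheel",a,ray(t1,*a[0],.06).round(4))
T=cv2.resize(t["color"][185:285,300:400],(400,400),interpolation=cv2.INTER_CUBIC)
S=cv2.resize(s["color"][100:200,140:240],(400,400),interpolation=cv2.INTER_CUBIC)
save("ts2.png",np.hstack([T,S]))
E
python3 m3.py
```

```text
base ((277.2875061035156, 226.53236389160156), (33.58403778076172, 33.79692077636719), 118.5415267944336) ((251.39529418945312, 163.47988891601562), (26.037643432617188, 37.07089614868164), 89.43053436279297) [ 0.5036 -0.0597  0.0752] [ 0.5029 -0.059   0.082 ] [ 0.5086 -0.055   0.082 ]
wheel ((277.05987548828125, 227.3963165283203), (56.28068542480469, 57.165748596191406), 157.28143310546875) [ 0.5016 -0.0594  0.06  ]
```

View pics/ts2.png

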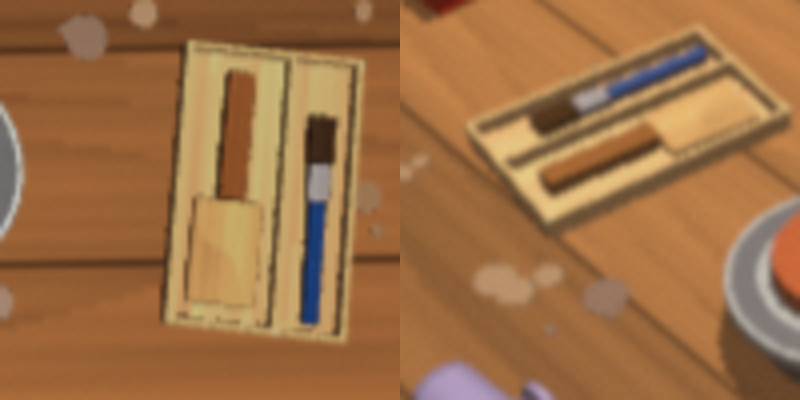

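Paddle lies flat in the wide compartment, almost centred: its middle is near (226,188) against compartment centre (227,184) in the crop. Now for the white disc; the shift to the base agrees to 2 mm between the two views.

Call:
play_rows(increments=[[[0,0.001,-0.01],[0,0,0],0.98],[[0,0.001,-0.03],[0,0,0],0.98],[[0,0.001,-0.05],[0,0,0],0.98],[[0,0.001,-0.065],[0,0,0],0.98],[[0,0.001,-0.073],[0,0,0],0.98],[[0,0.001,-0.076],[0,0,0],0.98],[[0,0.001,-0.076],[0,0,0],0.98]])

```text
t: 7.3
tcp_pos: [0.4241, 0.1629, 0.0055]
tcp_rot: [0.936, -0.351, 0.0, -0.0]
ft_force: [0.2, -0.3, -0.1]
gripper_width: 0.092
```

Call:
play_rows(increments=[[[-0.0025,0.01,0],[0,0,0],0.98],[[-0.0025,0.01,0],[0,0,0],0.98],[[-0.0025,0.01,0],[0,0,0],0.98],[[-0.0025,0.01,0],[0,0,0],-0.1],[[-0.0025,0.01,0],[0,0,0],-0.1],[[-0.0025,0.01,0],[0,0,0],-0.1],[[-0.0025,0.01,0],[0,0,0],-0.1],[[-0.0025,0.01,0],[0,0,0],-0.1],[[-0.0025,0.01,0],[0,0,0],-0.1]], force=20)

```text
t: 8.05
tcp_pos: [0.4213, 0.1732, 0.0054]
tcp_rot: [0.937, -0.35, 0.0, -0.0]
ft_force: [-0.4, -0.1, 1.8]
gripper_width: 0.0677
```

Call:
play_rows(increments=[[[0,0,0.02],[0,0,0],-0.1],[[0,0,0.05],[0,0,0],-0.1],[[0,0,0.085],[0,0,0],-0.1],[[0,0,0.12],[0,0,0],-0.1],[[0.01,-0.02,0.13],[0,0,0],-0.1],[[0.02,-0.055,0.13],[0,0,0],-0.1],[[0.034,-0.09,0.13],[0,0,0],-0.1],[[0.048,-0.13,0.13],[0,0,0],-0.1],[[0.062,-0.17,0.13],[0,0,0],-0.1],[[0.074,-0.205,0.13],[0,0,0],-0.1],[[0.081,-0.222,0.13],[0,0,0],-0.1],[[0.0837,-0.2307,0.13],[0,0,0],-0.1],[[0.0837,-0.2307,0.13],[0,0,0],-0.1],[[0.0837,-0.2307,0.13],[0,0,0],-0.1],[[0.0837,-0.2307,0.13],[0,0,0],-0.1]])

```text
t: 9.3
tcp_pos: [0.5044, -0.0561, 0.1349]
tcp_rot: [0.937, -0.35, -0.001, -0.0]
ft_force: [0.9, 1.0, -2.0]
gripper_width: 0.0674
```

Run:
```python
from h import *
import pickle
s,t=camera("scene"),camera("top"); pickle.dump((s,t),open("c3.pkl","wb"))
T=cv2.resize(t["color"][185:265,240:320],(400,400),interpolation=cv2.INTER_CUBIC)
S=cv2.resize(s["color"][110:190,210:290],(400,400),interpolation=cv2.INTER_CUBIC)
save("ts3.png",np.hstack([T,S])); print(state()["tcp_pos"])
```

```text
[ 0.5045902  -0.05605699  0.13518225]
```

View pics/ts3.png

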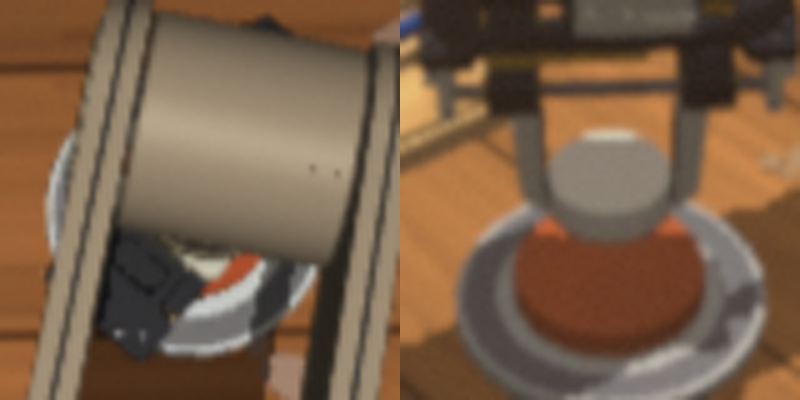

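Held white disc sits level; in the scene view its centre (x≈609) is in line with the base disc (x≈609).

Call:
play_rows(increments=[[[0,-0.001,-0.02],[0,0,0],-0.1],[[0,-0.001,-0.033],[0,0,0],-0.1],[[0,-0.001,-0.04],[0,0,0],-0.1],[[0,-0.001,-0.043],[0,0,0],-0.1],[[0,-0.001,-0.045],[0,0,0],-0.1],[[0,-0.001,-0.046],[0,0,0],-0.1],[[0,-0.001,-0.046],[0,0,0],-0.1]])

```text
t: 9.98
tcp_pos: [0.5054, -0.0584, 0.0899]
tcp_rot: [0.937, -0.35, 0.0, -0.0]
ft_force: [-0.6, -0.1, -2.4]
gripper_width: 0.0675
```

Call:
play_rows(increments=[[[0,0,-0.001],[0,0,0],-0.1],[[0,0,-0.0015],[0,0,0],-0.1],[[0,0,-0.002],[0,0,0],-0.1],[[0,0,-0.002],[0,0,0],-0.1]])

```text
t: 10.32
tcp_pos: [0.5051, -0.0586, 0.0875]
tcp_rot: [0.937, -0.35, 0.0, -0.0]
ft_force: [-0.1, 0.3, -1.8]
gripper_width: 0.0674
```

Call:
play_rows(increments=[[[0,0,-0.0007],[0,0,0],-0.1],[[0,0,-0.0007],[0,0,0],-0.1],[[0,0,-0.0007],[0,0,0],0.98],[[0,0,-0.0007],[0,0,0],0.98],[[0,0,-0.0007],[0,0,0],0.98],[[0,0,-0.0007],[0,0,0],0.98],[[0,0,-0.0007],[0,0,0],0.98],[[0,0,0.015],[0,0,0],0.98],[[0,0,0.04],[0,0,0],0.98],[[0,0,0.075],[0,0,0],0.98],[[0.01,0.04,0.075],[0,0,0],0.98],[[0.02,0.08,0.075],[0,0,0],0.98],[[0.03,0.12,0.075],[0,0,0],0.98],[[0.04,0.16,0.075],[0,0,0],0.98],[[0.05,0.2,0.075],[0,0,0],0.98],[[0.06,0.24,0.075],[0,0,0],0.98],[[0.07,0.28,0.06],[0,0,0],0.98],[[0.08,0.31,0.03],[0,0,0],0.98],[[0.086,0.317,0.01],[0,0,0],0.98],[[0.086,0.317,0.01],[0,0,0],0.98]])

```text
t: 11.98
tcp_pos: [0.5878, 0.2603, 0.0908]
tcp_rot: [0.937, -0.349, -0.003, 0.002]
ft_force: [-0.9, -0.5, -0.9]
gripper_width: 0.0921
```

```bash
cat > m4.py <<'E'
from h import *
import pickle,sys
s,t=camera("scene"),camera("top"); pickle.dump((s,t),open(sys.argv[1]+".pkl","wb"))
T=cv2.resize(t["color"][185:265,240:320],(400,400),interpolation=cv2.INTER_CUBIC)
S=cv2.resize(s["color"][110:190,210:290],(400,400),interpolation=cv2.INTER_CUBIC)
save(sys.argv[1]+".png",np.hstack([T,S])); print(state()["tcp_pos"])
def fit(c,ranges,b):
    h=cv2.cvtColor(c["color"],cv2.COLOR_RGB2HSV); m=0
    for lo,hi in ranges: m=m|cv2.inRange(h,lo,hi)
    z=m*0; z[b[1]:b[3],b[0]:b[2]]=m[b[1]:b[3],b[0]:b[2]]
    k=max(cv2.findContours(z,cv2.RETR_EXTERNAL,cv2.CHAIN_APPROX_NONE)[0],key=cv2.contourArea); return cv2.fitEllipse(cv2.convexHull(k))
O=((3,120,120),(14,255,255)); W=((0,0,150),(179,70,255)); B=((110,150,60),(130,255,255))
for n,r,c,b,z in [("base",[O],t,(255,195,300,250),.082),("white",[W],t,(264,213,291,240),.106),("blue",[B],t,(255,195,300,250),.124),
                  ("white_s",[W],s,(236,135,268,170),.106),("blue_s",[B],s,(230,125,275,175),.124)]:
    try: e=fit(c,r,b); print(n,np.round(e[0],2),np.round(e[1],1),ray(c,*e[0],z).round(4))
    except Exception as x: print(n,"none")
E
python3 m4.py c4
```

```text
[0.58975535 0.25823454 0.09581124]
base [277.21 226.5 ] [34.2 34.2] [ 0.503  -0.0588  0.082 ]
white [278.11 225.78] [21.7 22. ] [ 0.5036 -0.0603  0.106 ]
blue none
white_s [251.38 155.37] [18.3 33.5] [ 0.5032 -0.0606  0.106 ]
blue_s none
```

View pics/c4.png

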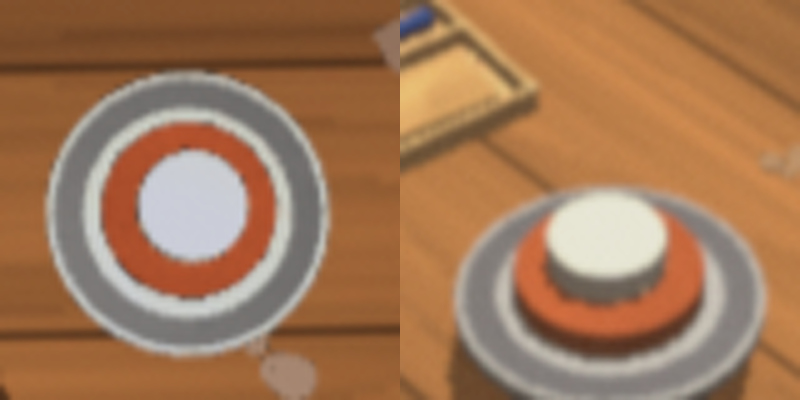

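White sits flat and centred: white (192,206) vs base (189,210) in the crop, i.e. about 1.6 mm offset after parallax correction. Next is blue, turning the jaws so the body clears the jar.

Call:
play_rows(increments=[[[0.0005,0.0002,0],[0,0,-0.12],0.98],[[0.0005,0.0002,0],[0,0,-0.24],0.98],[[0.0005,0.0002,0],[0,0,-0.36],0.98],[[0.0005,0.0002,0],[0,0,-0.48],0.98],[[0.0005,0.0002,-0.02],[0,0,-0.5],0.98],[[0.0005,0.0002,-0.04],[0,0,-0.5],0.98],[[0.0005,0.0002,-0.06],[0,0,-0.5],0.98],[[0.0005,0.0002,-0.08],[0,0,-0.5],0.98],[[0.0005,0.0002,-0.085],[0,0,-0.5],0.98],[[0.0005,0.0002,-0.085],[0,0,-0.5],0.98],[[0.0005,0.0002,-0.085],[0,0,-0.5],0.98]])

```text
t: 13.0
tcp_pos: [0.5926, 0.2582, 0.0144]
tcp_rot: [0.821, -0.572, 0.001, -0.001]
ft_force: [-0.0, -0.6, 0.7]
gripper_width: 0.0922
```

Call:
play_rows(increments=[[[-0.001,0.0005,-0.006],[0,0,0],0.98],[[-0.001,0.0005,-0.009],[0,0,0],0.98],[[-0.001,0.0005,-0.009],[0,0,0],0.98],[[-0.001,0.0005,-0.009],[0,0,0],-0.2],[[-0.001,0.0005,-0.009],[0,0,0],-0.2],[[-0.001,0.0005,-0.009],[0,0,0],-0.2],[[-0.001,0.0005,-0.009],[0,0,0],-0.2],[[-0.001,0.0005,-0.009],[0,0,0],-0.2],[[-0.001,0.0005,-0.009],[0,0,0],-0.2],[[-0.001,0.0005,-0.009],[0,0,0],-0.2]])

```text
t: 13.83
tcp_pos: [0.5905, 0.2593, 0.0034]
tcp_rot: [0.821, -0.571, 0.0, -0.0]
ft_force: [-0.5, 1.1, -0.1]
gripper_width: 0.0595
```

Call:
play_rows(increments=[[[0,0,0.02],[0,0,0],-0.2],[[0,0,0.05],[0,0,0],-0.2],[[0,0,0.085],[0,0,0],-0.2],[[0,0,0.12],[0,0,0],-0.2],[[-0.005,-0.02,0.15],[0,0,0],-0.2],[[-0.015,-0.055,0.152],[0,0,0],-0.2],[[-0.026,-0.095,0.152],[0,0,0],-0.2],[[-0.036,-0.135,0.152],[0,0,0],-0.2],[[-0.047,-0.175,0.152],[0,0,0],-0.2],[[-0.058,-0.215,0.152],[0,0,0],-0.2],[[-0.069,-0.255,0.152],[0,0,0],-0.2],[[-0.079,-0.29,0.152],[0,0,0],-0.2],[[-0.084,-0.308,0.152],[0,0,0],-0.2],[[-0.086,-0.318,0.152],[0,0,0],-0.2],[[-0.086,-0.318,0.14],[0,0,0],-0.2],[[-0.086,-0.318,0.125],[0,0,0],-0.2],[[-0.086,-0.318,0.118],[0,0,0],-0.2],[[-0.086,-0.318,0.113],[0,0,0],-0.2],[[-0.086,-0.318,0.111],[0,0,0],-0.2],[[-0.086,-0.318,0.111],[0,0,0],-0.2]])

```text
t: 15.5
tcp_pos: [0.5043, -0.0578, 0.1136]
tcp_rot: [0.821, -0.571, -0.001, 0.0]
ft_force: [-0.3, -0.2, -1.4]
gripper_width: 0.0601
```

Call:
play_rows(increments=[[[0.0003,-0.0005,0],[0,0,0],-0.2],[[0.0003,-0.0005,0],[0,0,0],-0.2],[[0.0003,-0.0005,-0.002],[0,0,0],-0.2],[[0.0003,-0.0005,-0.003],[0,0,0],-0.2],[[0.0003,-0.0005,-0.004],[0,0,0],-0.2],[[0.0003,-0.0005,-0.004],[0,0,0],-0.2]])

```text
t: 16.0
tcp_pos: [0.5046, -0.0593, 0.1101]
tcp_rot: [0.821, -0.571, -0.0, 0.0]
ft_force: [0.3, -0.4, -0.4]
gripper_width: 0.0596
```

Call:
play_rows(increments=[[[0,0,-0.0008],[0,0,0],-0.2],[[0,0,-0.0008],[0,0,0],-0.2],[[0,0,-0.0008],[0,0,0],0.95],[[0,0,-0.0008],[0,0,0],0.95],[[0,0,-0.0008],[0,0,0],0.95],[[0,0,-0.0008],[0,0,0],0.95],[[0,0,-0.0008],[0,0,0],0.95],[[0,0,0.015],[0,0,0],0.95],[[0,0,0.04],[0,0,0],0.95],[[0,0,0.075],[0,0,0],0.95],[[0,0.04,0.09],[0,0,0],0.95],[[0,0.08,0.09],[0,0,0],0.95],[[0,0.12,0.09],[0,0,0],0.95],[[0,0.16,0.09],[0,0,0],0.95],[[0,0.2,0.09],[0,0,0],0.95],[[0,0.24,0.09],[0,0,0],0.95],[[0,0.28,0.09],[0,0,0],0.95],[[0,0.3,0.09],[0,0,0],0.95],[[0,0.3,0.09],[0,0,0],0.95],[[0,0.3,0.09],[0,0,0],0.95]])

```text
t: 17.67
tcp_pos: [0.5044, 0.2416, 0.2001]
tcp_rot: [0.822, -0.57, -0.0, 0.0]
ft_force: [0.2, -0.8, 0.9]
gripper_width: 0.0909
```

```bash
python3 m4.py c5
```

```text
[0.50481425 0.239865   0.20020924]
base [277.21 226.5 ] [34.2 34.2] [ 0.503  -0.0588  0.082 ]
white [277.7  226.43] [20.4 21.5] [ 0.5016 -0.059   0.106 ]
blue [278.48 225.03] [17.9 18.2] [ 0.5047 -0.0604  0.124 ]
white_s [257.05 160.15] [ 6.9 17.7] [ 0.5049 -0.0359  0.106 ]
blue_s [250.57 152.48] [12.7 18.3] [ 0.5099 -0.0566  0.124 ]
```

View pics/c5.png

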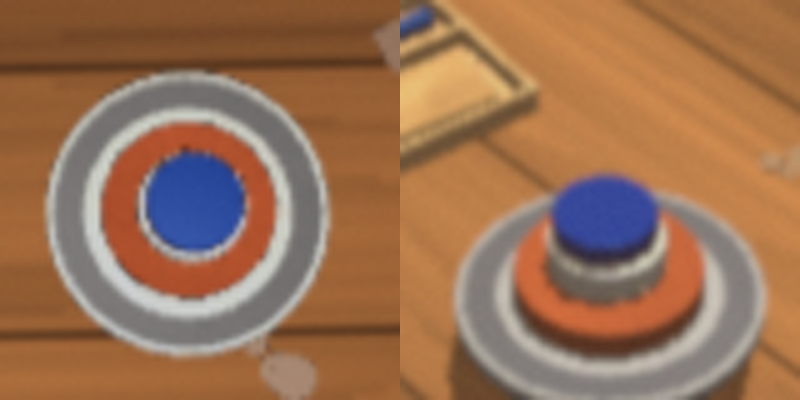

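The stack is in line: blue is at (195,201) over white, about 1 mm off it, and level in both views. Handing in.

```bash
python3 -c "
from station import manip,state
s=state();print(abs(s['dq']).max(),s['ft_force'],manip.sign_off())"
```

```text
the job is handed in; nothing more can be done
0.019007872485897418 [0.07507178 0.74104267 0.67203247] None
```

I cleared the paddle off the terracotta disc and laid it flat in the wide compartment. Then I set the white disc on the terracotta and the blue disc on the white, and handed the job in at about 18 s of the 72 s allowed.

- **Stack:** the top camera put white about 1.6 mm from the terracotta disc's centre and blue about 1.1 mm from white's (limit 8 mm). The terracotta disc measured about 2 mm or less from the wheel's centre (limit 15 mm). All looked level in both views.
- **Paddle:** it looked flat and within a few millimetres of the compartment's centre, judged by eye in the crop. I last looked at it before placing the discs.
- **Heights:** heights triangulated from the two views came out 2–13 mm below the stated ones, so the set-down heights came from the stated sizes and the arm's own position. Contact was light, with no sign of a bang in the wrist force.
- **Disagreement:** the scene camera read 2–12 mm away from the top camera in horizontal position, but the white-to-base shift agreed to about 2 mm. The final scene-view reading for white was invalid because blue hid most of it, so its position relies on the earlier view, where both cameras agreed.
- **Not measured:** I did not measure the green disc, brush, jars, mug or elephant again at the end. The arm touched none of them as far as I saw.

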